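# Tighten the bench chuck on a carver's work stick

### The arm

A 7-joint arm with a two-finger parallel gripper is mounted at the origin on the work surface. World frame = base frame: x ahead of the robot, y to its left, z up, the work surface at z = 0. Lengths are in m, angles in degrees, forces in N, time in s.
With the tool pointing down it reaches from about 0.4 to 0.75 m from the base axis. Payload 19.5 kg.
Tool frame: the origin (TCP) lies at the very end of the fingers, on their centre line; the grasp point (between the pads) lies 19 mm behind it; x points along the fingers, y is the direction in which the jaws open and shut, and the axes are right-handed (so a half turn about x gives the same grasp; the last joint's range is limited). The gripper opens to 85 mm and grips with 20 to 120 N. Pads are 22 mm wide; open, the fingers measure 114 mm over their backs; the gripper's body (76 mm by 85 mm) begins 54 mm behind the grasp point. The pads swing forward as they close: fully open they stand 13 mm farther back than shut.
Start: joints at [-74.983, 40.479, -1.581, 85.061, 1.261, 54.483, -4.326], TCP at [0.172, 0.549, 0.231] pointing down, gripper open.
Joint ranges: [-155.06, 155.06], [-18.47, 123.98], [-90, 86.84], [0, 140.48], [-83.41, 263.41], [0, 116], [-161.91, 161.91]. Speed limits (degrees/s): [108.29, 108.29, 147.25, 147.25, 172.46, 172.46, 172.46].

### API

Orientations are given as [roll, pitch, yaw] about the fixed x, y, z axes, in that order (R = Rz(yaw) Ry(pitch) Rx(roll)).
In Python, from plant import robot, imaging gives the robot as it stands. The module is installed in compiled form; this text tells all that it offers.
- The arm moves only by the tool jog_arm, never from a script. Its arguments are lists of equal length, an entry for each row: "claw": the gripper command: -1 is fully open, 1 is shut, values between are in proportion; "xyz": the shift along the tool's x, y, z in mm, a list of three; "twist": the turn about the tool's x in degrees. In form: {"claw": [claw, ...], "xyz": [[dx, dy, dz], ...], "twist": [twist, ...]}. A call has 1 to 20 rows; each row is the pose to reach, as a shift and turn from the pose commanded when the call began, along the tool's axes at that moment; what a row does not reach only later rows make up. A row lasts 1/10 s, in which the tool goes at most 50 mm and 8.59 degrees, less where a joint would pass 70% of its speed; a pose out of reach is approached as far as the arm can. A call with a gripper value outside its range is refused whole. The fingers move at their own pace and stop on an object; "force" is the grip in N (left out, the last holds). Time passes only in rows, so rows that repeat a pose let the fingers close. It gives the time, the measured TCP pose, the force and the opening at its end, in the units of the state.
- robot.get_state(): the state, without advancing time (a new reading comes with each control period).
- imaging.read_camera(name): name is "scene" or "top"; returns a dict with "image" (384x512x3 uint8, blue, green, red), "fovy" (degrees; the focal length in pixels is half the picture's height over the tangent of half this angle, whatever the lens; pixels are square), "cx", "cy" (the principal point, pixels), "T" (4x4, takes a point from camera to world coordinates). Camera axes: x right, y down, z forward; pixel columns grow to the right and rows downward; lengths in m; the calibration is good to about 2 mm. A picture is of the moment at which its call begins. There is no depth.
- robot.hand_in(): hands the job in, once; it reports no verdict.
The state is a dict: "clock": time; "joints": joint angles; "qd": joint speeds; "joint_torque": joint torques, N m; "tool_pos": TCP position; "eef_rot": TCP orientation; "contact_force": force on the tool from outside, world axes, zero at the start; "torque": the same for the moment, N m; "width": finger opening in m.
Only numpy, scipy, OpenCV 4.12 (cv2) and the standard library are available. Lean on these libraries where they do the work, as an engineer would, in place of code of your own. Each camera call takes 0.05 s, during which the arm holds its last target.

### The job

One work stick is standing loose between the open jaws of the bench chuck. Turn the chuck's barred ring clockwise, seen from above, until the three jaws hold that stick firmly, upright and in the middle; a push of about 10 N out near a bar's end is right, and don't force it much beyond that or the shank is bruised. Leave the stick where it stands, and disturb neither the sticks in the rack nor anything else on the bench.

Things in the scene. Friction and masses are not known exactly. Their poses are not given: they have to be found in the camera images.
- chuck: round steel chuck screwed to the bench on a square 130 x 130 x 12 mm foot; it cannot move. Origin: on the table, under the chuck's axis; z up. Its flat face, 80 mm across, on which the stick stands, is 60 mm above the table
- chuck_face (a point): the middle of the chuck's flat face: on the turning axis, 60 mm above the table
- ring (a point): middle of the knurled steel ring (sleeve), on the axis, 46 mm above the table; 92 mm across, 30 to 56 mm above the table, too wide to grasp. It turns up to 3 rad, drags evenly with 0.3 N m, stays where left and moves all jaws inwards by 4 mm per rad. 10 N pushed on a bar 73 mm from the axis clamps with about 30 N per jaw, 20 N with about 80 N; up to 25 N stays when let go
- bar_end (a point): centre of the 16 mm ball at the end of one of the ring's four straight level bars (spokes), 82 mm from the axis, 46 mm above the table; bars are 12 mm thick. The other three are 90, 180 and 270 degrees round from it. One bar can seldom be pushed all the way: go on with the next
- jaw_a: one of the three stepped steel jaws on the chuck's face, 120 degrees apart, 12 mm wide, 24 mm long radially, its top 88 mm above the table. Origin: foot of its inner clamping face, 62 mm above the table, 17 mm from the axis when fully open; its x axis points outwards, z up
- jaw_b: one of the three stepped steel jaws on the chuck's face, 120 degrees apart, 12 mm wide, 24 mm long radially, its top 88 mm above the table. Origin: foot of its inner clamping face, 62 mm above the table, 17 mm from the axis when fully open; its x axis points outwards, z up
- jaw_c: one of the three stepped steel jaws on the chuck's face, 120 degrees apart, 12 mm wide, 24 mm long radially, its top 88 mm above the table. Origin: foot of its inner clamping face, 62 mm above the table, 17 mm from the axis when fully open; its x axis points outwards, z up
- stick_thin: work stick: upright steel shank, the thinnest of the three (they lie between 13 and 21 mm across, not measured), 58 mm long, with a thin brass collar and on top a ball-shaped stone 28 mm across (total height 88 mm); about 0.12 kg, loose. Origin: centre of its foot; z up along the shank. Any one of the three may stand in the chuck, the other two in the rack
- stick_mid: work stick: upright steel shank, the middle of the three (they lie between 13 and 21 mm across, not measured), 58 mm long, with a thin brass collar and on top a pear-shaped stone 28 mm across, pointing up (total height 91 mm); about 0.12 kg, loose. Origin: centre of its foot; z up along the shank. Any one of the three may stand in the chuck, the other two in the rack
- stick_thick: work stick: upright steel shank, the thickest of the three (they lie between 13 and 21 mm across, not measured), 58 mm long, with a thin brass collar and on top a cube-shaped stone of 24 mm (total height 86 mm); about 0.12 kg, loose. Origin: centre of its foot; z up along the shank. Any one of the three may stand in the chuck, the other two in the rack
- rack: wooden block 75 x 150 x 70 mm, fixed, with two holes 10 mm deep where the other two sticks stand (their tops reach 151 mm above the table); origin centre of its underside, long side along its y
- handpiece: bystander: black and steel pen-shaped carving handpiece, 170 mm long, 26 mm thick, lying beside the chuck; origin on the table under its middle
- sanding_block: bystander: cork block 70 x 35 x 25 mm lying in front of the chuck, towards the robot; origin centre of its underside
- jar: bystander: clear jar with brass cap, 52 mm across, 75 mm tall; origin centre of its underside
- brush: bystander: small hand brush lying flat; origin under its middle
- dish: bystander: white bowl 90 mm across, 30 mm tall; origin centre of its underside
There are look-alikes about, which are no part of the job. There is more than one size of the chuck; the one meant has the size given above.

How it is judged (in metres and radians):
At the end, for the whole second after the job is handed in: Each of the three jaws presses on the stick in the chuck with more than 10 N; the stick is at rest, upright within 0.06 rad, its foot within 3.5 mm of the chuck's axis and on the chuck's face (from 3 mm below to 4 mm above) (((contact force between each of jaw_a, jaw_b, jaw_c and stick_thin above 10 N and horizontal distance between stick_thin and chuck_face below 0.0035 m and angle between stick_thin's own z axis and vertical below 0.06 rad and z of stick_thin in the frame of chuck_face between -0.003 and 0.004 m and linear speed of stick_thin below 0.01 m/s) or (contact force between each of jaw_a, jaw_b, jaw_c and stick_mid above 10 N and horizontal distance between stick_mid and chuck_face below 0.0035 m and angle between stick_mid's own z axis and vertical below 0.06 rad and z of stick_mid in the frame of chuck_face between -0.003 and 0.004 m and linear speed of stick_mid below 0.01 m/s) or (contact force between each of jaw_a, jaw_b, jaw_c and stick_thick above 10 N and horizontal distance between stick_thick and chuck_face below 0.0035 m and angle between stick_thick's own z axis and vertical below 0.06 rad and z of stick_thick in the frame of chuck_face between -0.003 and 0.004 m and linear speed of stick_thick below 0.01 m/s))); the robot touches nothing.
It fails at once if a jaw squeezes a stick with more than 85 N (the shank is bruised) (contact force between any of jaw_a, jaw_b, jaw_c and stick_thin above 85 N or contact force between any of jaw_a, jaw_b, jaw_c and stick_mid above 85 N or contact force between any of jaw_a, jaw_b, jaw_c and stick_thick above 85 N).
It fails at once if a stick is moved more than 25 mm (lifted out or knocked over) (distance of any of stick_thin, stick_mid, stick_thick from where it was at the start of the episode above 0.025 m).
It fails at once if another thing on the bench is moved more than 25 mm (distance of any of handpiece, sanding_block, jar, brush, dish from where it was at the start of the episode above 0.025 m).
It also fails if it takes over 64 s, if anything falls off the work surface, if the arm or the gripper's body presses on something with over 40 N, if the wrist force passes 120 N, or if a joint passes its speed limit or range.

## Working session

There is one attempt and no reset: what is moved stays moved. The work goes in short steps, Python scripts to look and compute and a tool call to move; the robot and the scene stay as the last step left them, time stands still between calls to the robot, and variables do not carry over. Pictures are saved under pics/ and viewed, and the job is handed in when it is done.

Besides the shell and the picture viewer there is one more tool, called after "Request:" by a JSON object that holds its "name" and its "arguments". jog_arm: Moves the arm, as the interface text tells. Its arguments: {"type":"object","properties":{"claw":{"type":"array","items":{"type":"number"}},"xyz":{"type":"array","items":{"type":"array","items":{"type":"number"}}},"twist":{"type":"array","items":{"type":"number"}},"force":{"type":"number"}},"required":["claw","xyz","twist"]}

```bash
mkdir -p pics; python3 - <<'E'
from plant import robot, imaging
import cv2,numpy as np
s=robot.get_state()
for k,v in s.items(): print(k,np.round(v,4))
for n in("scene","top"):
    r=imaging.read_camera(n); cv2.imwrite(f"pics/{n}0.png",r["image"]); print(n,r["fovy"],r["cx"],r["cy"],np.round(r["T"],4).tolist())
E
```

```text
clock 0.0
joints [-74.9824  40.512   -1.5814  85.0816   1.2608  54.4828  -4.3238]
qd [ 0.0735 -0.0469 -0.0629  0.0051 -0.001  -0.0014 -0.1176]
joint_torque [-3.00000e-04 -8.83212e+01  1.23460e+00 -2.36158e+01  1.69000e-02
  6.70000e-03  0.00000e+00]
tool_pos [0.172  0.5484 0.2309]
eef_rot [ -87.3561   89.9409 -104.7615]
contact_force [-0.079  -0.023  -0.6681]
torque [-0.0313 -0.0379 -0.011 ]
width 0.085
scene 48.14158658195323 257.53640388084995 191.8729926458389 [[-0.1751, 0.5186, -0.8369, 1.4727], [0.9845, 0.1026, -0.1424, 0.1389], [0.012, -0.8489, -0.5285, 0.6662], [0.0, 0.0, 0.0, 1.0]]
top 52.74379477226041 258.6469362759145 184.00334275852825 [[0.0087, -0.9968, 0.0791, 0.4737], [-0.9999, -0.0091, -0.0047, -0.0011], [0.0054, -0.079, -0.9969, 1.1227], [0.0, 0.0, 0.0, 1.0]]
```

View pics/scene0.png

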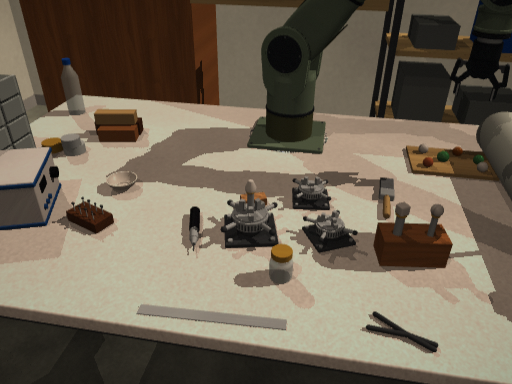

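View pics/top0.png

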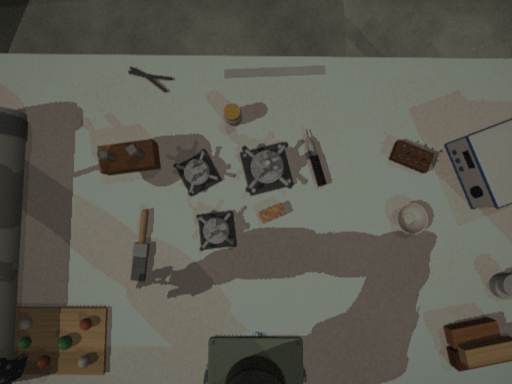

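```bash
python3 - <<'E'
import cv2
a=cv2.imread("pics/top0.png")[90:230,180:350]; cv2.imwrite("pics/t1.png",cv2.resize(a,None,fx=4.5,fy=4.2857,interpolation=cv2.INTER_CUBIC)[:600])
a=cv2.imread("pics/scene0.png")[160:260,170:300]; cv2.imwrite("pics/s1.png",cv2.resize(a,None,fx=6,fy=6,interpolation=cv2.INTER_CUBIC))
a=cv2.imread("pics/top0.png")[130:200,230:305]; cv2.imwrite("pics/t2.png",cv2.resize(a,None,fx=8,fy=8,interpolation=cv2.INTER_CUBIC))
E
```

```text
(no output)
```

View pics/t2.png

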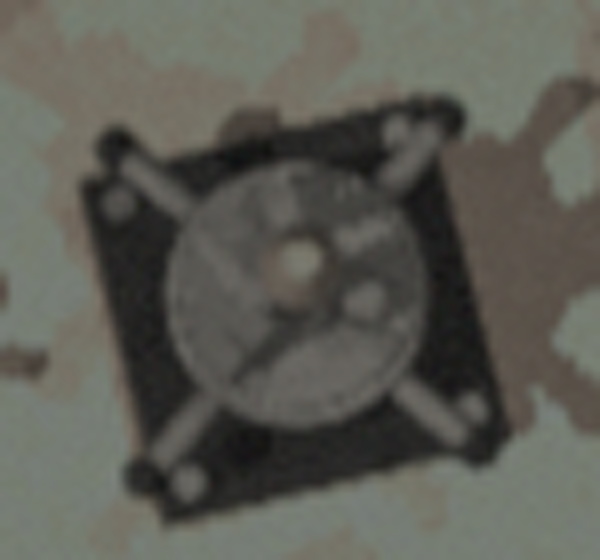

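View pics/s1.png

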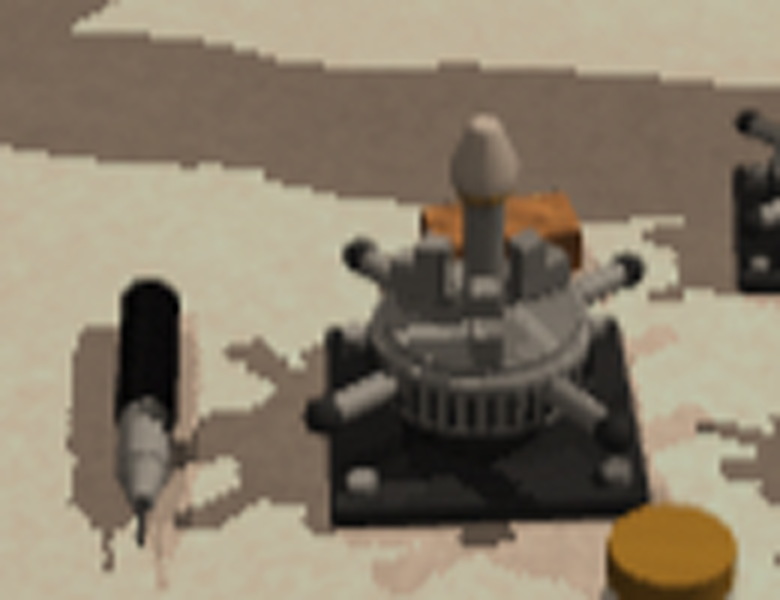

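```bash
cat > h.py <<'E'
import numpy as np
C={"scene":(48.14158658195323,257.53640388084995,191.8729926458389,[[-0.1751, 0.5186, -0.8369, 1.4727], [0.9845, 0.1026, -0.1424, 0.1389], [0.012, -0.8489, -0.5285, 0.6662], [0.0, 0.0, 0.0, 1.0]]),
"top":(52.74379477226041,258.6469362759145,184.00334275852825,[[0.0087, -0.9968, 0.0791, 0.4737], [-0.9999, -0.0091, -0.0047, -0.0011], [0.0054, -0.079, -0.9969, 1.1227], [0.0, 0.0, 0.0, 1.0]])}
def onz(n,u,v,z):
    f,cx,cy,T=C[n];T=np.array(T);f=192/np.tan(np.radians(f/2))
    d=T[:3,:3]@[(u-cx)/f,(v-cy)/f,1];o=T[:3,3]
    return o+d*(z-o[2])/d[2]
def proj(n,p):
    f,cx,cy,T=C[n];T=np.array(T);f=192/np.tan(np.radians(f/2))
    q=T[:3,:3].T@(np.array(p)-T[:3,3]);return q[:2]/q[2]*f+[cx,cy]
E
python3 - <<'E'
from h import *
for n,o,k,L in(("top",(230,130),8,[(116,143),(449,117),(487,446),(145,475)]),("scene",(170,160),6,[(322,413),(615,435),(629,269),(360,254)])):
    P=[onz(n,(u+.5)/k-.5+o[0],(v+.5)/k-.5+o[1],.046) for u,v in L]
    c=np.mean(P,0);print(n,c)
    for p in P: d=p-c;print(p.round(4),np.hypot(*d[:2]).round(4),np.degrees(np.arctan2(d[1],d[0])).round(1))
for nm,n,u,v,z in[("jarcap","top",232,108,.075),("jar s","scene",282,251,.075),("hp tail","top",321,184,.013),("hp tip","top",309,131,.013),("block","top",274,211,.025),("block l","top",259,213,.025),("block r","top",291,208,.025),("stick top t","top",230+300/8,130+258/8,.151),("chuck2","top",198,172,.04),("chuck3","top",216,230,.04)]: print(nm,onz(n,u,v,z).round(3))
E
```

```text
top [ 0.60882873 -0.02905351  0.046     ]
[0.6618 0.0357 0.046 ] 0.0837 50.7
[ 0.6722 -0.0813  0.046 ] 0.0821 -39.5
[ 0.5563 -0.0949  0.046 ] 0.0842 -128.6
[0.5451 0.0242 0.046 ] 0.0831 140.1
scene [ 0.60716796 -0.02704589  0.046     ]
[ 0.6698 -0.0799  0.046 ] 0.0819 -40.1
[0.6618 0.0373 0.046 ] 0.0844 49.7
[0.543  0.0259 0.046 ] 0.0832 140.5
[ 0.554  -0.0915  0.046 ] 0.0836 -129.5
jarcap [0.766 0.069 0.075]
jar s [0.761 0.073 0.075]
hp tail [ 0.563 -0.186  0.013]
hp tip [ 0.718 -0.151  0.013]
block [ 0.485 -0.05   0.025]
block l [ 0.479 -0.008  0.025]
block r [ 0.493 -0.098  0.025]
stick top t [ 0.606 -0.028  0.151]
chuck2 [0.592 0.164 0.04 ]
chuck3 [0.43  0.111 0.04 ]
```

View pics/t1.png

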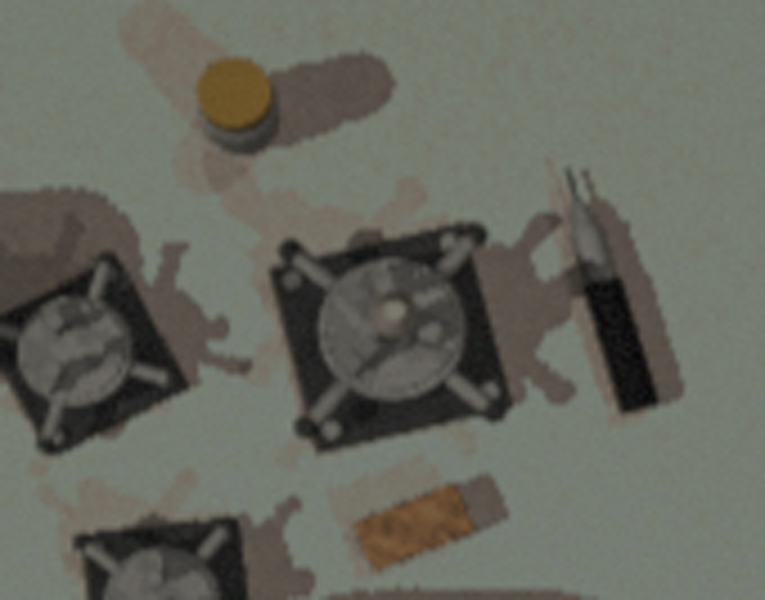

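```bash
python3 - <<'E'
from scipy.spatial.transform import Rotation as R
print(R.from_euler('xyz',[-87.3561,89.9409,-104.7615],degrees=True).as_matrix().round(3))
E
```

```text
[[-0.     0.299  0.954]
 [-0.001  0.954 -0.299]
 [-1.    -0.001  0.   ]]
```

Request:
{"name": "jog_arm", "arguments": {"claw": [0.2,0.2,0.2,0.2,0.2,0.2,0.2,0.2,0.2,0.2,0.2,0.2,0.2,0.2,0.2,0.2,0.2,0.2,0.2,0.2], "xyz": [[0,-20,26],[0,-45,60],[0,-70,94],[0,-95,127],[0,-120,160],[0,-145,194],[0,-170,227],[0,-195,261],[0,-220,294],[0,-245,328],[0,-270,361],[0,-295,394],[0,-320,428],[0,-345,461],[0,-370,495],[0,-385,515],[0,-394,527],[0,-394,527],[0,-394,527],[0,-394,527]], "twist": [0,1,3,5,7,9,11,13,15,17,19,20,21,22,22.6,22.6,22.6,22.6,22.6,22.6], "force": 60}}

```text
clock: 2.1
tool_pos: [0.5566, 0.016, 0.2313]
eef_rot: [-179.6, 90.0, 140.4]
contact_force: [-0.7, 0.6, -0.2]
width: 0.0342
```

```bash
python3 - <<'E'
from plant import robot, imaging
import cv2,numpy as np
print(robot.get_state()["joints"],robot.get_state()["tool_pos"])
r=imaging.read_camera("scene"); a=r["image"][60:260,150:350]; cv2.imwrite("pics/s2.png",cv2.resize(a,None,fx=3,fy=3,interpolation=cv2.INTER_CUBIC))
E
```

```text
[-4.36177246 38.88417743 -1.07399715 88.95255142  0.83077376 52.18908215
 44.34890705] [0.55660452 0.01596107 0.23130482]
```

View pics/s2.png

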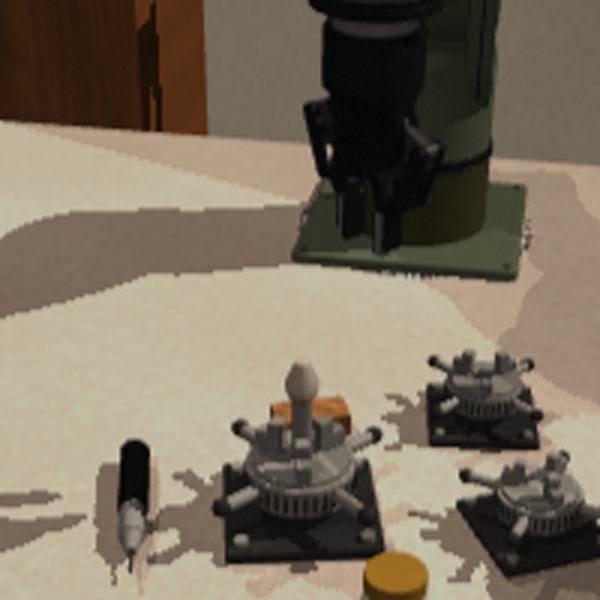

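Request:
{"name": "jog_arm", "arguments": {"claw": [0.2,0.2,0.2,0.2,0.2,0.2,0.2,0.2,0.2,0.2,0.2,0.2], "xyz": [[25,0,0],[55,0,0],[85,0,0],[115,0,0],[140,0,0],[155,0,0],[165,0,0],[175,0,0],[185,0,0],[194,0,0],[199,0,0],[199,0,0]], "twist": [0,0,0,0,0,0,0,0,0,0,0,0]}}

```text
clock: 3.35
tool_pos: [0.5568, 0.015, 0.0318]
eef_rot: [-129.0, 90.0, -169.0]
contact_force: [1.2, -0.1, 0.2]
width: 0.034
```

```bash
python3 - <<'E'
from plant import robot, imaging
import cv2,numpy as np
s=robot.get_state();print(s["joints"],s["tool_pos"],s["contact_force"],s["torque"])
r=imaging.read_camera("scene"); a=r["image"][110:260,170:320]; cv2.imwrite("pics/s3.png",cv2.resize(a,None,fx=4,fy=4,interpolation=cv2.INTER_CUBIC))
E
```

```text
[-4.36583949 56.12275636 -0.91545413 98.59213429  1.78572239 25.33686412
 43.50544273] [0.55679578 0.0150397  0.03182699] [ 1.16309154 -0.05973522  0.15156698] [-0.01244371 -0.02815891  0.00811984]
```

View pics/s3.png

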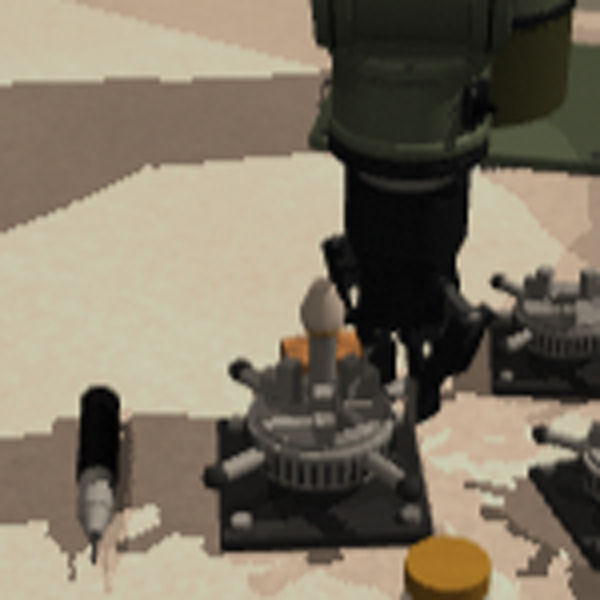

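```bash
python3 - <<'E'
import numpy as np
for p in np.arange(2.5,50.1,2.5): print([0,round(67*np.sin(np.radians(p)),1),round(67*(1-np.cos(np.radians(p))),1)],end=', ')
E
```

```text
[0, np.float64(2.9), np.float64(0.1)], [0, np.float64(5.8), np.float64(0.3)], [0, np.float64(8.7), np.float64(0.6)], [0, np.float64(11.6), np.float64(1.0)], [0, np.float64(14.5), np.float64(1.6)], [0, np.float64(17.3), np.float64(2.3)], [0, np.float64(20.1), np.float64(3.1)], [0, np.float64(22.9), np.float64(4.0)], [0, np.float64(25.6), np.float64(5.1)], [0, np.float64(28.3), np.float64(6.3)], [0, np.float64(30.9), np.float64(7.6)], [0, np.float64(33.5), np.float64(9.0)], [0, np.float64(36.0), np.float64(10.5)], [0, np.float64(38.4), np.float64(12.1)], [0, np.float64(40.8), np.float64(13.8)], [0, np.float64(43.1), np.float64(15.7)], [0, np.float64(45.3), np.float64(17.6)], [0, np.float64(47.4), np.float64(19.6)], [0, np.float64(49.4), np.float64(21.7)], [0, np.float64(51.3), np.float64(23.9)],
```

Request:
{"name": "jog_arm", "arguments": {"claw": [0.2,0.2,0.2,0.2,0.2,0.2,0.2,0.2], "xyz": [[0,2.9,0.1],[0,5.8,0.3],[0,8.7,0.6],[0,11.6,1.0],[0,14.5,1.6],[0,17.3,2.3],[0,20.1,3.1],[0,22.9,4.0]], "twist": [2.5,5,7.5,10,12.5,15,17.5,20]}}

```text
clock: 4.2
tool_pos: [0.5749, 0.0301, 0.0323]
eef_rot: [-73.2, 90.0, -133.4]
contact_force: [-2.8, -3.2, 2.1]
width: 0.034
```

```bash
cat >> h.py <<'E'
def st(pic=None,cam="scene",box=(110,260,170,320)):
    from plant import robot,imaging
    import cv2
    s=robot.get_state();p=np.array(s["tool_pos"]);d=(p-[.608,-.028,0])[:2];F=np.array(s["contact_force"])
    th=np.arctan2(d[1],d[0]);t=np.array([np.sin(th),-np.cos(th)])
    e=s["eef_rot"]
    print("t",round(s["clock"],2),"r",np.hypot(*d).round(4),"th",np.degrees(th).round(2),"yawz",round((e[2]-e[0])%360-180,1),"p",p.round(4),"F",F.round(2),"Ftan on tool",(F[:2]@t).round(2),"Frad",(F[:2]@d/np.hypot(*d)).round(2),"Tq",np.round(s["torque"],3),"j7",round(s["joints"][6],1),"w",s["width"])
    if pic:
        a=imaging.read_camera(cam)["image"][box[0]:box[1],box[2]:box[3]]
        cv2.imwrite(f"pics/{pic}.png",cv2.resize(a,None,fx=4,fy=4,interpolation=cv2.INTER_CUBIC))
E
python3 -c "
import h;h.st('s4')"
```

```text
t 4.2 r 0.0669 th 119.66 yawz 119.8 p [0.5749 0.0301 0.0323] F [-2.84 -3.24  2.11] Ftan on tool -4.07 Frad -1.41 Tq [-0.609  0.633  0.07 ] j7 29.9 w 0.033983917850956544
```

View pics/s4.png

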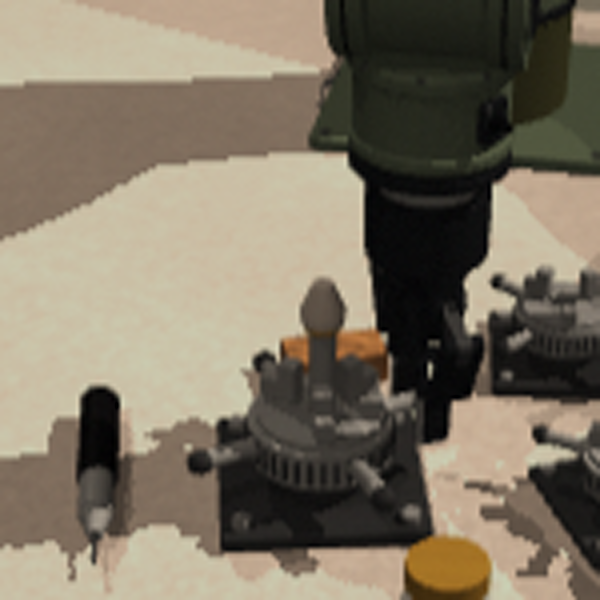

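Request:
{"name": "jog_arm", "arguments": {"claw": [0.2,0.2,0.2,0.2,0.2,0.2,0.2,0.2,0.2,0.2,0.2,0.2,0.2,0.2,0.2,0.2,0.2,0.2,0.2,0.2], "xyz": [[0,2.9,0.1],[0,5.8,0.3],[0,8.7,0.6],[0,11.6,1.0],[0,14.5,1.6],[0,17.3,2.3],[0,20.1,3.1],[0,22.9,4.0],[0,25.6,5.1],[0,28.3,6.3],[0,30.9,7.6],[0,33.5,9.0],[0,36.0,10.5],[0,38.4,12.1],[0,40.8,13.8],[0,43.1,15.7],[0,45.3,17.6],[0,47.4,19.6],[0,49.4,21.7],[0,51.3,23.9]], "twist": [2.5,5,7.5,10,12.5,15,17.5,20,22.5,25,27.5,30,32.5,35,37.5,40,42.5,45,47.5,50]}}

```text
clock: 6.25
tool_pos: [0.6312, 0.0353, 0.0322]
eef_rot: [-114.4, 90.0, 135.5]
contact_force: [-3.8, -1.6, 2.6]
width: 0.034
```

```bash

python3 -c "
import h;h.st('s5')"
```

```text
t 6.25 r 0.0674 th 69.84 yawz 69.8 p [0.6312 0.0353 0.0322] F [-3.82 -1.61  2.6 ] Ftan on tool -3.03 Frad -2.83 Tq [-0.315  0.895  0.027] j7 -5.8 w 0.03404274359458331
```

View pics/s5.png

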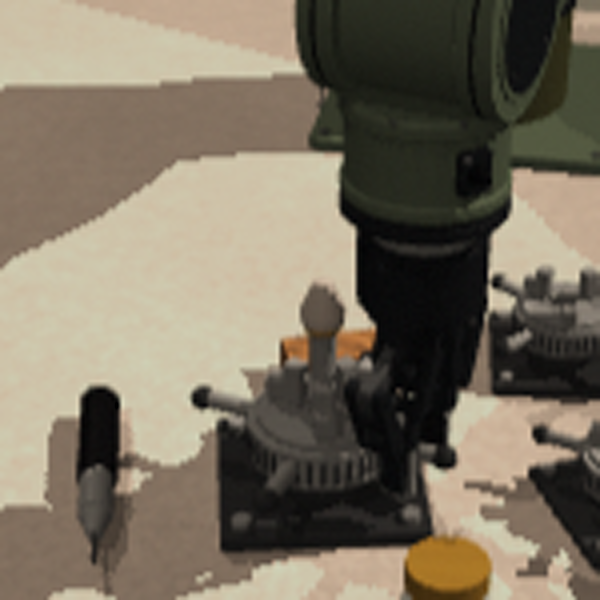

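Request:
{"name": "jog_arm", "arguments": {"claw": [0.2,0.2,0.2,0.2,0.2,0.2,0.2,0.2], "xyz": [[0,2.9,0.1],[0,5.8,0.3],[0,8.7,0.6],[0,11.6,1.0],[0,14.5,1.6],[0,17.3,2.3],[0,20.1,3.1],[0,22.9,4.0]], "twist": [2.5,5,7.5,10,12.5,15,17.5,20]}}

```text
clock: 7.1
tool_pos: [0.6512, 0.0239, 0.0321]
eef_rot: [-96.5, 90.0, 133.4]
contact_force: [-5.2, -0.4, 2.1]
width: 0.0341
```

```bash

python3 -c "
import h;h.st('s6',box=(150,250,200,300))"; python3 - <<'E'
import numpy as np
for p in np.arange(1,12.1,1): print([0,round(float(67*np.sin(np.radians(p))),1),round(float(67*(1-np.cos(np.radians(p)))),2)],end=', ')
E
```

```text
t 7.1 r 0.0675 th 50.21 yawz 49.9 p [0.6512 0.0239 0.0321] F [-5.18 -0.42  2.06] Ftan on tool -3.71 Frad -3.64 Tq [-0.073  0.964  0.133] j7 -21.1 w 0.03407204983403774
[0, 1.2, 0.01], [0, 2.3, 0.04], [0, 3.5, 0.09], [0, 4.7, 0.16], [0, 5.8, 0.25], [0, 7.0, 0.37], [0, 8.2, 0.5], [0, 9.3, 0.65], [0, 10.5, 0.82], [0, 11.6, 1.02], [0, 12.8, 1.23], [0, 13.9, 1.46],
```

View pics/s6.png

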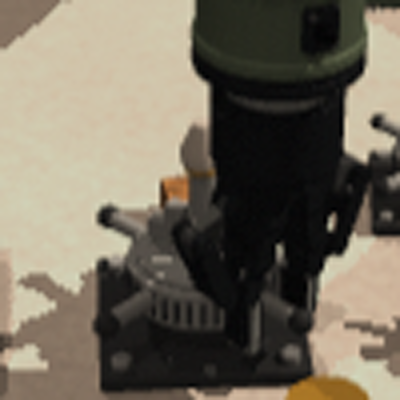

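Request:
{"name": "jog_arm", "arguments": {"claw": [0.2,0.2,0.2,0.2,0.2,0.2,0.2,0.2,0.2,0.2], "xyz": [[0,1.2,0.5],[0,2.3,1.0],[0,3.5,1.6],[0,4.7,2.2],[0,5.8,2.3],[0,7.0,2.4],[0,8.2,2.5],[0,9.3,2.7],[0,10.5,2.8],[0,11.6,3.0]], "twist": [1,2,3,4,5,6,7,8,9,10]}}

```text
clock: 8.15
tool_pos: [0.6584, 0.0135, 0.0323]
eef_rot: [78.6, 90.0, -61.5]
contact_force: [-2.2, 3.9, -0.8]
width: 0.0346
```

```bash

python3 -c "
import h;h.st()"
```

```text
t 8.15 r 0.0653 th 39.51 yawz 39.9 p [0.6584 0.0135 0.0323] F [-2.18  3.9  -0.78] Ftan on tool -4.4 Frad 0.8 Tq [0.715 0.479 0.025] j7 -28.7 w 0.03459110092356361
```

Request:
{"name": "jog_arm", "arguments": {"claw": [0.2,0.2,0.2,0.2,0.2,0.2,0.2], "xyz": [[0,1.1,0],[0,2.3,0],[0,3.4,0.1],[0,4.5,0.2],[0,5.7,0.3],[0,6.8,0.4],[0,7.9,0.5]], "twist": [1,2,3,4,5,6,7]}}

```text
clock: 8.85
tool_pos: [0.663, 0.0071, 0.0323]
eef_rot: [74.1, 90.0, -73.0]
contact_force: [-2.5, 3.2, -0.3]
width: 0.0346
```

```bash

python3 -c "
import h;h.st()"
```

```text
t 8.85 r 0.0653 th 32.56 yawz 32.9 p [0.663  0.0071 0.0323] F [-2.54  3.16 -0.28] Ftan on tool -4.03 Frad -0.44 Tq [0.75  0.386 0.015] j7 -34.2 w 0.03460620357396418
```

Ring at about 98°, still drag only. Continue.

Request:
{"name": "jog_arm", "arguments": {"claw": [0.2,0.2,0.2,0.2,0.2,0.2], "xyz": [[0,1.1,0],[0,2.3,0],[0,3.4,0.1],[0,4.5,0.2],[0,5.7,0.3],[0,6.8,0.4]], "twist": [1,2,3,4,5,6]}}

```text
clock: 9.45
tool_pos: [0.6664, 0.0012, 0.0323]
eef_rot: [47.6, 90.0, -105.5]
contact_force: [-2.2, 3.7, -0.4]
width: 0.0343
```

```bash

python3 -c "
import h;h.st('s7',box=(130,230,190,290))"
```

```text
t 9.45 r 0.0653 th 26.57 yawz 26.9 p [0.6664 0.0012 0.0323] F [-2.23  3.69 -0.37] Ftan on tool -4.3 Frad -0.35 Tq [0.691 0.398 0.049] j7 -38.9 w 0.03425629263271706
```

View pics/s7.png

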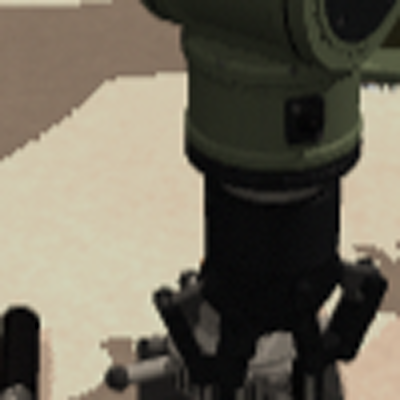

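Request:
{"name": "jog_arm", "arguments": {"claw": [0.2,0.2,0.2,0.2,0.2,0.2], "xyz": [[0,1.1,0],[0,2.3,0],[0,3.4,0.1],[0,4.5,0.2],[0,5.7,0.3],[0,6.8,0.4]], "twist": [1,2,3,4,5,6]}}

```text
clock: 10.1
tool_pos: [0.6691, -0.005, 0.0323]
eef_rot: [79.6, 90.0, -79.5]
contact_force: [-0.8, 3.3, 0.7]
width: 0.0341
```

```bash

python3 -c "
import h;h.st()"
```

```text
t 10.1 r 0.0653 th 20.6 yawz 20.9 p [ 0.6691 -0.005   0.0323] F [-0.84  3.26  0.74] Ftan on tool -3.35 Frad 0.36 Tq [0.717 0.409 0.025] j7 -43.6 w 0.034113153765002284
```

Ring about 110°, drag only still.

Request:
{"name": "jog_arm", "arguments": {"claw": [0.2,0.2,0.2,0.2,0.2], "xyz": [[0,1.1,0],[0,2.3,0],[0,3.4,0.1],[0,4.5,0.2],[0,5.7,0.3]], "twist": [1,2,3,4,5]}}

```text
clock: 10.6
tool_pos: [0.6708, -0.0102, 0.0323]
eef_rot: [-65.7, 90.0, 130.2]
contact_force: [-2.4, 4.8, -0.1]
width: 0.0343
```

```bash

python3 -c "
import h;h.st()"
```

```text
t 10.6 r 0.0652 th 15.79 yawz 15.9 p [ 0.6708 -0.0102  0.0323] F [-2.4   4.8  -0.14] Ftan on tool -5.27 Frad -1.0 Tq [0.966 0.59  0.106] j7 -47.5 w 0.034259538196433174
```

Request:
{"name": "jog_arm", "arguments": {"claw": [0.2,0.2], "xyz": [[0,0.6,0],[0,1.2,0]], "twist": [0.5,1]}}

```text
clock: 10.8
tool_pos: [0.6711, -0.0114, 0.0323]
eef_rot: [-62.4, 90.0, 132.6]
contact_force: [-3.5, 4.2, -0.2]
width: 0.0341
```

```bash

python3 -c "
import h;h.st()"
```

```text
t 10.8 r 0.0652 th 14.79 yawz 14.9 p [ 0.6711 -0.0114  0.0323] F [-3.53  4.25 -0.18] Ftan on tool -5.01 Frad -2.33 Tq [1.091 0.568 0.068] j7 -48.2 w 0.03411972071663724
```

Request:
{"name": "jog_arm", "arguments": {"claw": [0.2,0.2], "xyz": [[0,0.6,0],[0,1.2,0]], "twist": [0.5,1]}}

```text
clock: 11.0
tool_pos: [0.6714, -0.0124, 0.0322]
eef_rot: [-65.8, 90.0, 128.1]
contact_force: [-3.2, 5.9, -0.9]
width: 0.0343
```

```bash

python3 -c "
import h;h.st()"
```

```text
t 11.0 r 0.0652 th 13.83 yawz 13.9 p [ 0.6714 -0.0124  0.0322] F [-3.23  5.85 -0.92] Ftan on tool -6.45 Frad -1.74 Tq [1.214 0.623 0.09 ] j7 -49.0 w 0.034275463686900765
```

Request:
{"name": "jog_arm", "arguments": {"claw": [0.2,0.2], "xyz": [[0,0.6,0],[0,0.6,0]], "twist": [0.5,0.5]}}

```text
clock: 11.2
tool_pos: [0.6715, -0.013, 0.0323]
eef_rot: [-70.1, 90.0, 123.4]
contact_force: [-2.0, 6.1, 0.8]
width: 0.0342
```

```bash

python3 -c "
import h;h.st()"
```

```text
t 11.2 r 0.0653 th 13.32 yawz 13.4 p [ 0.6715 -0.013   0.0323] F [-2.05  6.13  0.75] Ftan on tool -6.44 Frad -0.58 Tq [1.085 0.533 0.104] j7 -49.4 w 0.03422061828476419
```

Request:
{"name": "jog_arm", "arguments": {"claw": [0.2,0.2], "xyz": [[0,0.6,0],[0,1.2,0]], "twist": [0.5,1.0]}}

```text
clock: 11.4
tool_pos: [0.6717, -0.014, 0.0322]
eef_rot: [-63.0, 89.9, 129.4]
contact_force: [-2.8, 6.9, 0.6]
width: 0.0343
```

```bash

python3 -c "
import h;h.st()"
```

```text
t 11.4 r 0.0652 th 12.41 yawz 12.4 p [ 0.6717 -0.014   0.0322] F [-2.77  6.89  0.59] Ftan on tool -7.33 Frad -1.22 Tq [1.361 0.714 0.111] j7 -50.1 w 0.03427897256778876
```

Request:
{"name": "jog_arm", "arguments": {"claw": [0.2,0.2], "xyz": [[0,0.7,0],[0,1.4,0]], "twist": [0.6,1.2]}}

```text
clock: 11.6
tool_pos: [0.672, -0.0153, 0.0322]
eef_rot: [-62.6, 89.9, 128.7]
contact_force: [-4.7, 7.5, 0.5]
width: 0.0338
```

```bash

python3 -c "
import h;h.st()"
```

```text
t 11.6 r 0.0652 th 11.24 yawz 11.2 p [ 0.672  -0.0153  0.0322] F [-4.67  7.5   0.51] Ftan on tool -8.27 Frad -3.12 Tq [1.453 0.87  0.133] j7 -51.1 w 0.03381835127063704
```

Request:
{"name": "jog_arm", "arguments": {"claw": [0.2,0.2], "xyz": [[0,0.7,0],[0,1.4,0]], "twist": [0.6,1.2]}}

```text
clock: 11.8
tool_pos: [0.6722, -0.0166, 0.0322]
eef_rot: [-61.4, 89.9, 128.6]
contact_force: [-4.6, 8.3, 0.9]
width: 0.0342
```

```bash

python3 -c "
import h;h.st()"
```

```text
t 11.8 r 0.0652 th 10.11 yawz 10.1 p [ 0.6722 -0.0166  0.0322] F [-4.55  8.26  0.86] Ftan on tool -8.93 Frad -3.03 Tq [1.553 0.916 0.14 ] j7 -52.0 w 0.034155014139965384
```

Request:
{"name": "jog_arm", "arguments": {"claw": [0.2,0.2,0.2], "xyz": [[0,0.7,0],[0,1.4,0],[0,2.1,0]], "twist": [0.6,1.2,1.8]}}

```text
clock: 12.1
tool_pos: [0.6725, -0.0184, 0.0322]
eef_rot: [-60.0, 89.9, 128.3]
contact_force: [-5.6, 8.4, 1.8]
width: 0.034
```

```bash

python3 -c "
import h;h.st()"
```

```text
t 12.1 r 0.0652 th 8.44 yawz 8.3 p [ 0.6725 -0.0184  0.0322] F [-5.57  8.43  1.78] Ftan on tool -9.15 Frad -4.27 Tq [1.706 1.053 0.152] j7 -53.4 w 0.03403415957534241
```

Request:
{"name": "jog_arm", "arguments": {"claw": [0.2,0.2,0.2], "xyz": [[0,0.7,0.3],[0,1.4,0.7],[0,1.4,1]], "twist": [0.6,1.2,1.2]}}

```text
clock: 12.4
tool_pos: [0.6723, -0.0196, 0.0323]
eef_rot: [-107.3, 89.9, 79.8]
contact_force: [-0.2, 9.6, -0.7]
width: 0.0342
```

```bash

python3 -c "
import h;h.st('s8',box=(130,230,190,290));h.st('t8','top',(100,240,190,340));h.st()"
```

```text
t 12.4 r 0.0648 th 7.42 yawz 7.1 p [ 0.6723 -0.0196  0.0323] F [-0.17  9.58 -0.67] Ftan on tool -9.52 Frad 1.06 Tq [ 1.926 -0.08   0.078] j7 -54.2 w 0.03424610961751832
t 12.45 r 0.0649 th 7.4 yawz 7.1 p [ 0.6723 -0.0196  0.0323] F [ 0.07  9.01 -0.81] Ftan on tool -8.93 Frad 1.23 Tq [1.888 0.028 0.083] j7 -54.2 w 0.034255030177272064
t 12.5 r 0.0649 th 7.41 yawz 7.1 p [ 0.6723 -0.0196  0.0323] F [-0.24 10.11 -0.79] Ftan on tool -10.05 Frad 1.06 Tq [1.919 0.006 0.086] j7 -54.2 w 0.03399379122763785
```

View pics/s8.png

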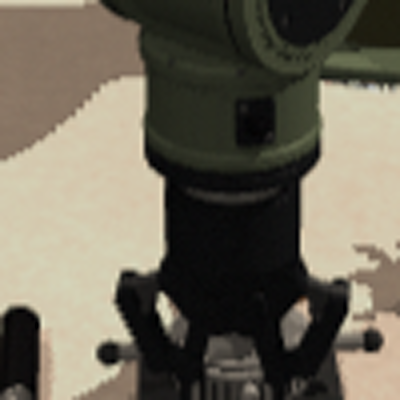

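View pics/t8.png

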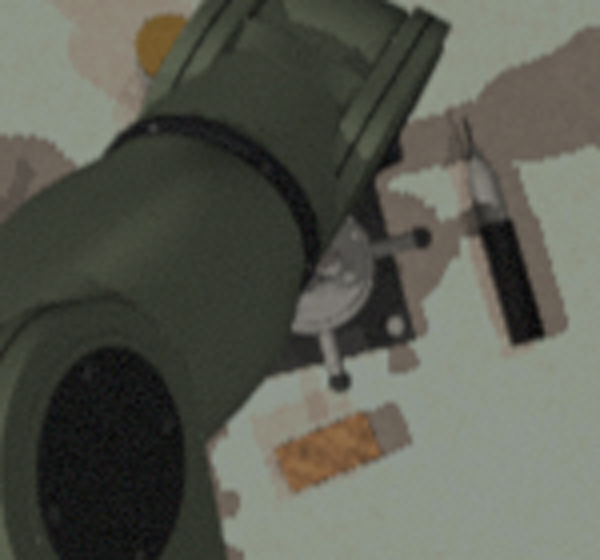

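Request:
{"name": "jog_arm", "arguments": {"claw": [0.2,0.2,0.2,0.2], "xyz": [[0,0.6,0],[0,1.2,0],[0,1.8,0],[0,1.8,0]], "twist": [0.5,1.0,1.5,1.5]}}

```text
clock: 12.9
tool_pos: [0.6725, -0.0211, 0.0323]
eef_rot: [-100.3, 89.9, 85.3]
contact_force: [-0.0, 10.9, 0.1]
width: 0.0342
```

```bash

python3 -c "
import h;h.st()"
```

```text
t 12.9 r 0.0648 th 6.1 yawz 5.6 p [ 0.6725 -0.0211  0.0323] F [-0.04 10.85  0.14] Ftan on tool -10.8 Frad 1.11 Tq [2.175 0.173 0.114] j7 -55.3 w 0.03419228931019824
```

Request:
{"name": "jog_arm", "arguments": {"claw": [0.2,0.2,0.2,0.2,0.2,0.2], "xyz": [[0,-1,0],[0,-3,0],[0,-6,0.3],[0,-10,0.8],[0,-12,1],[0,-12,1]], "twist": [-1,-3,-6,-8,-9,-9]}}

```text
clock: 13.5
tool_pos: [0.6702, -0.0107, 0.0324]
eef_rot: [110.3, 90.0, -55.0]
contact_force: [0.8, -0.8, -0.4]
width: 0.0345
```

```bash

python3 -c "
import h;h.st()"
```

```text
t 13.5 r 0.0645 th 15.54 yawz 14.6 p [ 0.6702 -0.0107  0.0324] F [ 0.84 -0.78 -0.37] Ftan on tool 0.98 Frad 0.6 Tq [-0.008 -0.029  0.039] j7 -48.4 w 0.034463888721281866
```

Request:
{"name": "jog_arm", "arguments": {"claw": [0.2,0.2,0.2,0.2,0.2,0.2,0.2,0.2,0.2,0.2,0.2,0.2,0.2,0.2,0.2,0.2,0.2,0.2], "xyz": [[-10,0,0],[-30,0,0],[-55,0,0],[-80,0,0],[-110,0,0],[-140,0,0],[-170,0,0],[-200,0,0],[-215,0,0],[-220,-30,0],[-220,-60,0],[-220,-100,30],[-220,-140,60],[-220,-180,100],[-220,-210,130],[-220,-240,150],[-220,-240,150],[-220,-240,150]], "twist": [0,0,0,0,0,0,0,0,0,0,0,0,0,0,0,0,0,0]}}

```text
clock: 15.3
tool_pos: [0.4645, 0.184, 0.2531]
eef_rot: [-168.7, 89.9, 25.9]
contact_force: [0.5, -0.0, -0.6]
width: 0.0339
```

```bash

python3 -c "
import h;h.st('s9',box=(140,260,170,320));h.st('t9','top',(100,220,190,340))"
```

```text
t 15.3 r 0.256 th 124.1 yawz 14.6 p [0.4645 0.184  0.2531] F [ 0.52 -0.01 -0.65] Ftan on tool 0.42 Frad -0.3 Tq [-0.089 -0.065 -0.015] j7 -66.7 w 0.03392836988370807
t 15.35 r 0.2552 th 124.09 yawz 14.5 p [0.465  0.1833 0.2529] F [ 0.21 -0.68  0.31] Ftan on tool -0.2 Frad -0.68 Tq [0.001 0.043 0.036] j7 -66.7 w 0.03406126577084624
```

View pics/s9.png

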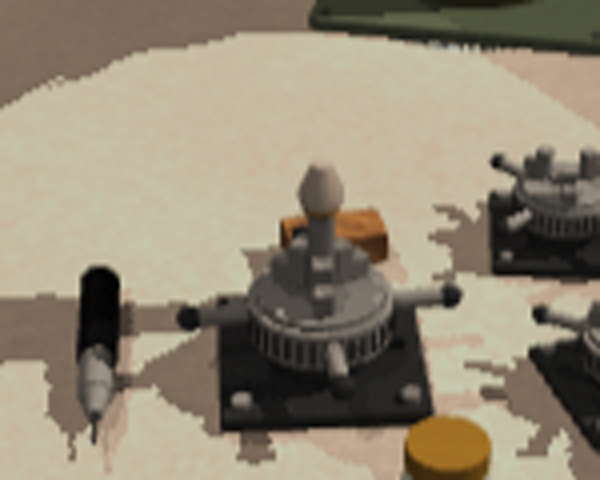

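View pics/t9.png

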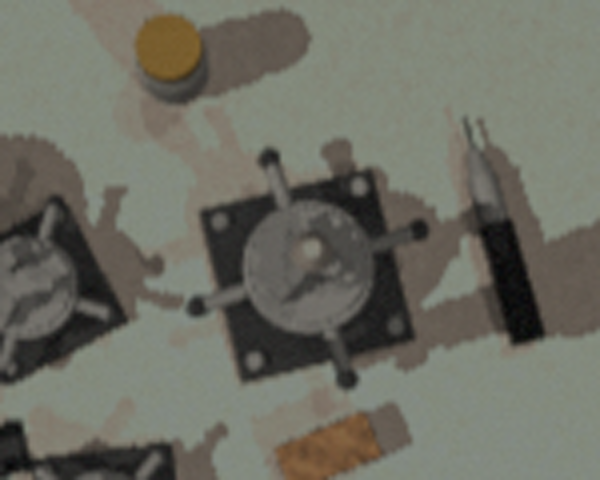

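```bash
python3 - <<'E'
from h import *
print(onz("scene",250.0,180.8,.151),onz("top",267.4,161.6,.145))
print(proj("scene",(.608,-.028,.060)),proj("scene",(.608,-.028,.151)),proj("top",(.608,-.028,.151)))
import cv2
from plant import imaging
i=imaging.read_camera("scene")["image"]
cv2.imwrite("pics/s10.png",cv2.resize(i[175:235,225:285],None,fx=10,fy=10,interpolation=cv2.INTER_CUBIC))
cv2.imwrite("pics/s11.png",i)
E
```

```text
[ 0.61153686 -0.02608272  0.151     ] [ 0.60866006 -0.02748246  0.145     ]
[249.41427765 211.61463529] [249.49148533 179.98502134] [267.66912604 161.5210943 ]
```

View pics/s10.png

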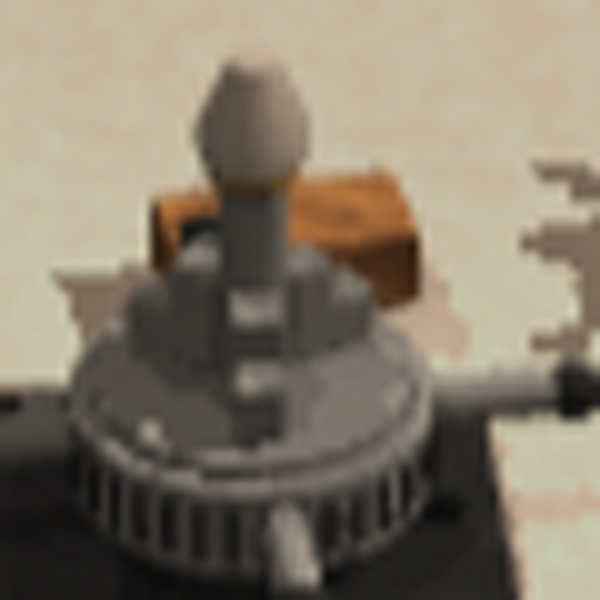

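View pics/s11.png

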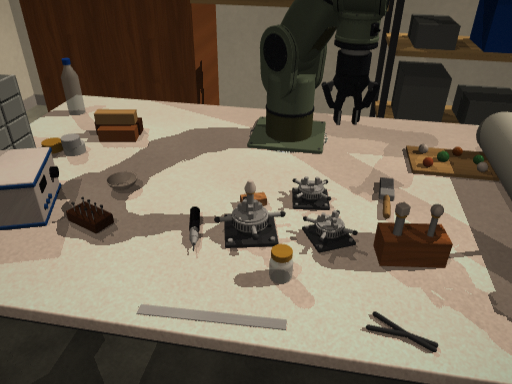

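```bash
python3 -c "
from plant import robot
print(robot.hand_in())"
```

```text
the job is handed in; nothing more can be done
None
```

I turned the big chuck's ring about 125° clockwise by pushing one bar with the half-open fingers held around it, then backed off, lifted clear and handed the job in at about 15.4 s. The stick in the chuck is the one with the pear-shaped stone, `stick_mid`.

- **Push force:** it stayed at about 4 N while the ring was only dragging. Once the jaws met the stick it climbed steadily to 10.8 N, pushed about 65 mm from the axis, and I stopped there.
- **Clamping:** each jaw should have about 30 N while pushed and about 25 N after letting go. Those figures come from the task's numbers; the jaw force itself could not be measured. In the last pictures the two rear jaws and the front jaw look closed up to the shank.
- **Stick position:** it stands upright. The top camera puts its tip within about 1 mm of the axis. The scene camera puts it about 4 mm off, roughly 1 pixel along that camera's line of sight, which calibration error plus my pixel reading could explain.
- **Bench:** the rack sticks, handpiece, sanding block, jar, brush and dish look unmoved in the last pictures.
- **Gripper:** it is clear of everything, with contact force near zero (about 1 N or less, within the noise).

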